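# Put the bedside things back on their own stands

### The job

Whoever dusted the bedroom table put everything back on the wrong stand. Sort it out: the carafe belongs on the cork coaster, the candle on the brass candle plate, the cactus pot in its terracotta saucer and the radio squarely on its black charging base, each upright and in the middle; park things on the bare tabletop when you need the room. Set each thing down gently on its stand, never tip one over, and leave the book and the glasses case alone.

Things in the scene. Friction and masses are not known exactly. Their poses are not given: they have to be found in the camera images.
- radio: Cream portable radio, box 60 mm deep (x), 95 wide (y), 100 tall, copper grille in front (-x), a stiff strap handle arching over it along y. Origin: centre of underside, z up. The handle's level top bar is 16 mm wide (x), 66 long (y), 8 thick, its middle 144 mm above the origin, clear space under it: grip it across the 16 mm. About 0.55 kg.
- cactus_pot: Small terracotta plant pot with a round green cactus. Origin: centre of its flat underside (44 mm across), z up. Its collar, 62 mm in diameter, runs from 38 to 60 mm above the origin: grip there; below it the pot is narrower (54 mm and less). The cactus is 40 mm across, its top 89 mm above the origin.
- carafe: Cream stoneware water carafe with a cork, 158 mm tall in all. Origin: centre of its flat underside, z up. Body 70 mm in diameter up to 70 mm, shoulder to 104 mm, then a straight neck 31 mm in diameter from 112 to 140 mm above the origin: grip there; lip 36 mm across at 146 mm. About 0.45 kg.
- candle: Thick ivory pillar candle, an upright cylinder 60 mm in diameter and 85 mm tall with a short black wick (9 mm more). Origin: centre of its underside, z up.
- cork_coaster: Place of the carafe: plain flat round cork coaster, 110 mm in diameter, 8 mm thick, fixed. Origin: centre of its underside, on the table; things stand 8 mm above it.
- candle_plate: Place of the candle: flat round brass candle plate, 120 mm in diameter, 8 mm thick, fixed, with a finger loop of brass wire lying at its edge on its +x side (reaches 96 mm from the centre, 11 mm high). Origin: centre of the disc's underside, on the table; things stand 8 mm above it.
- charging_base: Place of the radio: flat black rectangular charging base with two copper contacts, 110 mm long (its x) by 76 mm (its y), 8 mm thick, fixed. Origin: centre of its underside, on the table; things stand 8 mm above it. The radio sits with its 95 mm width along the base's 110 mm length (the radio's y along the base's x), either way round.
- pot_saucer: Place of the cactus pot: round terracotta saucer with a raised rim, 124 mm in diameter over the rim, fixed. Origin: centre of its underside, on the table; its flat inner floor is 8 mm above the origin and about 96 mm across, its rim 18 mm high.
- book: Bystander: closed dark book lying flat on the table, 112 mm (its x) by 176 mm (its y) by 22 mm thick, loose. Origin: centre of its underside.
- glasses_case: Bystander: brown spectacles case lying on the table, 62 mm (its x) by 160 mm (its y) by 38 mm high, loose. Origin: centre of its underside.
Mind the look-alikes: they are no part of the job. Of the things like the candle, leave any that is pink; of the rest the larger one is meant.

How it is judged:
By the outcome, as a careful person would: the job done as asked, in the order asked, and still so for the second after the job is handed in, with the robot touching nothing.
It also fails if it takes over 152 s, if anything falls off the work surface, if the arm or the gripper's body presses on something with over 40 N, if the wrist force passes 120 N, or if a joint passes its speed limit or range.

### The arm

A 7-joint arm with a two-finger parallel gripper is mounted at the origin on the work surface. World frame = base frame: x ahead of the robot, y to its left, z up, the work surface at z = 0. Lengths are in m, angles in rad, forces in N, time in s.
With the tool pointing down it reaches from about 0.4 to 0.85 m from the base axis. Payload 10.4 kg.
Tool frame: the origin (TCP) lies on the centre line of the jaws, within the pads' length; the fingertips stand 11 mm ahead of it and the grasp point (between the pads) lies 8 mm behind it (tip_reach is the distance from the TCP to the fingertips, in m); z points along the fingers, y is the line along which they close (so a half turn about z gives the same grasp; the last joint's range is limited). The gripper opens to 85 mm and grips with 20 to 120 N. Pads are 22 mm wide; open, the fingers measure 114 mm over their backs; the gripper's body (76 mm by 85 mm) begins 54 mm behind the grasp point. The pads swing forward as they close: fully open they stand 13 mm farther back than shut.
Start: joints at [1.187, 0.332, -0.065, 1.46, 0.022, 1.35, -0.088], TCP at [0.221, -0.585, 0.242] pointing down, gripper open.
Joint ranges: [-2.6, 2.6], [-0.5, 2.12], [-1.47, 1.34], [0.16, 2.42], [-1.27, 4.41], [0.06, 2.06], [-2.6, 2.6]. Speed limits (rad/s): [2.22, 2.22, 2.79, 2.79, 3.14, 3.14, 3.14].

### API

Orientations are given as a unit quaternion [x, y, z, w].
In Python, from workcell import get_obs, camera, hand_in, tip_reach gives the robot as it stands. The module is installed in compiled form; this text tells all that it offers.
- The arm moves only by the tool move_arm, never from a script. Its argument "plan" is a list of rows, each an object with "delta_pos": the shift along the tool's x, y, z in m, a list of three; "turn": the turn, a rotation vector about the tool's x, y, z in rad, a list of three; "fingers": the closure, from 0 (fully open) to 1 (shut). A call has 1 to 12 rows; each row is the pose to reach, as a shift and turn from the pose commanded when the call began, along the tool's axes at that moment; what a row does not reach only later rows make up. A row lasts 1/8 s, in which the tool goes at most 62.5 mm and 10.7 degrees, less where a joint would pass 70% of its speed; a pose out of reach is approached as far as the arm can. A call with a gripper value outside its range is refused whole. The fingers move at their own pace and stop on an object; "force" is the grip in N (left out, the last holds). Time passes only in rows, so rows that repeat a pose let the fingers close. It gives the time, the measured TCP pose, the force, the opening and the grip force at its end, in the units of the state.
- get_obs(): the state, without advancing time (a new reading comes with each control period).
- camera(name): name is "scene" or "top"; returns a dict with "color" (480x640x3 uint8, red, green, blue), "range_z" (480x640 float32, m along the optical axis (not along the pixel's ray), 0 where there is no reading), "fx", "fy", "cx", "cy" (pixels), "R" (3x3) and "t" (3): a world point X has camera coordinates R X + t. Camera axes: x right, y down, z forward; pixel columns grow to the right and rows downward; lengths in m; the calibration is good to about 2 mm. A picture is of the moment at which its call begins.
- hand_in(): hands the job in; it is judged then, once.
The state is a dict: "clock": time; "joint_pos": joint angles; "joint_velocities": joint speeds; "tau": joint torques, N m; "position": TCP position; "ee_rot": TCP orientation; "ft_force": force on the tool from outside, world axes, zero at the start; "torque": the same for the moment, N m; "grip_width": opening from 0.0 (shut) to 1.0 (fully open); "grasp_force": force on a finger pad.
Only numpy, scipy, OpenCV 4.12 (cv2) and the standard library are available. Lean on these libraries where they do the work, as an engineer would, in place of code of your own. Each camera call takes 0.05 s, during which the arm holds its last target. There are 200 camera calls.

## Working session

There is one attempt and no reset: what is moved stays moved. The work goes in short steps, Python scripts to look and compute and a tool call to move; the robot and the scene stay as the last step left them, time stands still between calls to the robot, and variables do not carry over. Pictures are saved under pics/ and viewed, at most 14 in all, crops included, and the job is handed in when it is done.

Besides the shell and the picture viewer there is one more tool, called as name([rows], argument=value, ...), one row to a line, values as JSON. move_arm: Moves the arm, as the interface text tells. Its arguments: {"type":"object","properties":{"plan":{"type":"array","items":{"type":"object","properties":{"delta_pos":{"type":"array","items":{"type":"number"}},"turn":{"type":"array","items":{"type":"number"}},"fingers":{"type":"number"}}}},"force":{"type":"number"}},"required":["plan"]}

```bash
mkdir -p pics; python3 - <<'E'
from workcell import *
import cv2
print(get_obs(), tip_reach)
for n in("top","scene"):
    c=camera(n); cv2.imwrite(f"pics/{n}0.png",c["color"][:,:,::-1]); print(n,c["fx"],c["cx"],c["cy"],c["R"],c["t"])
E
```

```text
{'clock': 0.0, 'joint_pos': array([ 1.18740027,  0.33288043, -0.06470758,  1.46097169,  0.02159748,
        1.34988004, -0.08851225]), 'joint_velocities': array([-1.18430416e-03, -2.01606620e-03, -2.51805858e-04, -1.83154085e-03,
       -1.64276449e-04, -9.51442148e-04, -1.01174688e-05]), 'tau': array([ 2.15254613e-05, -6.25452161e+01,  4.93109180e-02, -3.91597617e+01,
        1.63002260e-02,  9.74677212e-03,  4.34420917e-05]), 'position': array([ 0.22050757, -0.58441616,  0.24149609]), 'ee_rot': array([ 9.83770665e-01,  1.79428976e-01, -1.60094575e-04, -7.04049140e-04]), 'ft_force': array([-0.92154974,  1.18689633, -0.38979004]), 'torque': array([0.02004985, 0.04465689, 0.02567073]), 'grasp_force': 0.0, 'grip_width': 1.000076826838496} 0.011
top 497.36347473184264 311.78861326644517 241.16638983470276 [[-0.01201041 -0.99974072 -0.01934523]
 [-0.98134911  0.01549713 -0.19160838]
 [ 0.1918585   0.01668313 -0.98128079]] [-0.06499484  0.54208415  1.09074642]
scene 461.9325046557158 320.9237134127856 240.55348921593887 [[ 0.11581542  0.99324421  0.00726083]
 [ 0.76742167 -0.08483812 -0.63550489]
 [-0.63059556  0.07917338 -0.7720627 ]] [ 0.0145156  -0.39104302  1.48717018]
```

View pics/top0.png

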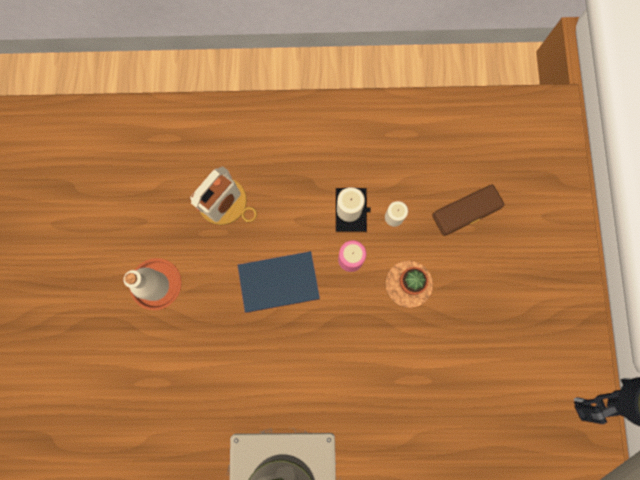

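View pics/scene0.png

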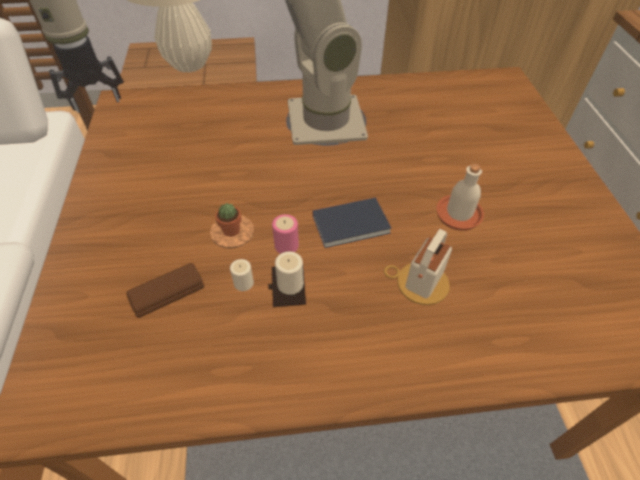

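The top view shows four stand/object pairs:
- radio on the brass plate, (220,195)
- carafe on the terracotta saucer, (155,285)
- a candle on the black base, (350,205)
- cactus on the cork coaster, (410,285)

The candle candidates are the large ivory one at (350,205), the small ivory one at (397,213) and the pink one at (352,255). The large ivory one fits. I'll confirm it in a crop and measure.

```bash
cat > h.py <<'E'
import numpy as np, cv2
from workcell import *
def cloud(n):
    c=camera(n); v,u=np.mgrid[:480,:640]; z=c["range_z"]
    P=np.stack([(u-c["cx"])*z/c["fx"],(v-c["cy"])*z/c["fy"],z],-1)
    W=(P-c["t"])@c["R"]; W[z==0]=np.nan
    return c,W,cv2.cvtColor(c["color"],cv2.COLOR_RGB2HSV)
def circ(p):  # algebraic circle fit
    s=np.linalg.lstsq(np.c_[2*p,np.ones(len(p))],(p**2).sum(1),rcond=None)[0]
    return s[0],s[1],np.sqrt(s[2]+s[0]**2+s[1]**2)
def proj(c,X):
    q=np.asarray(X)@c["R"].T+c["t"]; return q[...,0]/q[...,2]*c["fx"]+c["cx"],q[...,1]/q[...,2]*c["fy"]+c["cy"]
def ray(c,u,v,z):  # pixel -> world point on plane z
    d=np.stack([(np.asarray(u)-c["cx"])/c["fx"],(np.asarray(v)-c["cy"])/c["fy"],np.ones(np.shape(u))],-1)@c["R"]
    o=-c["R"].T@c["t"]; return o+d*((z-o[2])/d[...,2])[...,None]
E
python3 - <<'E'
from h import *
top=cloud("top"); sc=cloud("scene")
cells=dict(radio=(220,195),carafe=(155,283),candle=(351,207),small=(397,213),pink=(352,255),cactus=(410,284),book=(279,281),case=(468,210))
cen={k:ray(top[0],*np.array(v)[:,None],0.03)[0] for k,v in cells.items()}
for k,c in cen.items():
    print(k,c[:2].round(3))
    for nm,(cc,W,H) in(("top",top),("scene",sc)):
        r=np.hypot(W[...,0]-c[0],W[...,1]-c[1])<(.11 if k in("book","case","radio","carafe") else .065)
        o=r&(W[...,2]>.02)
        p=W[o]; zm=p[:,2].max(); 
        print("  ",nm,"zmax",np.percentile(p[:,2],99).round(3),len(p),end=" ")
        t=p[p[:,2]>np.percentile(p[:,2],97)-.012][:,:2].astype(np.float32)
        R=cv2.minAreaRect(t); print("top rect",np.round(R[0],3),np.round(R[1],3),round(R[2],1))
    print("   table z",np.nanmedian(W[r&(np.abs(W[...,2])<.006)][:,2]).round(4))
c=top[0]["color"][:,:,::-1]
a=cv2.resize(c[160:310,110:310],(800,600),interpolation=cv2.INTER_CUBIC);b=cv2.resize(c[160:310,310:510],(800,600),interpolation=cv2.INTER_CUBIC)
cv2.imwrite("pics/cropL.png",a);cv2.imwrite("pics/cropR.png",b)
E
```

```text
radio [0.661 0.146]
   top zmax 0.159 1615 top rect [0.651 0.15 ] [0.018 0.081] 50.8
   scene zmax 0.157 1765 top rect [0.657 0.147] [0.017 0.076] 50.8
   table z -0.0
carafe [0.452 0.293]
   top zmax 0.168 1156 top rect [0.449 0.298] [0.032 0.032] 45.9
   scene zmax 0.166 1202 top rect [0.453 0.298] [0.034 0.029] 66.2
   table z -0.0001
candle [ 0.626 -0.166]
   top zmax 0.099 714 top rect [ 0.625 -0.161] [0.056 0.059] 88.6
   scene zmax 0.096 942 top rect [ 0.63  -0.161] [0.057 0.06 ] 85.2
   table z 0.0002
small [ 0.61  -0.274]
   top zmax 0.07 395 top rect [ 0.606 -0.27 ] [0.044 0.046] 45.8
   scene zmax 0.068 486 top rect [ 0.61  -0.269] [0.047 0.044] 23.7
   table z -0.0
pink [ 0.511 -0.165]
   top zmax 0.09 660 top rect [ 0.505 -0.162] [0.058 0.058] 88.2
   scene zmax 0.088 781 top rect [ 0.51  -0.162] [0.057 0.059] 85.5
   table z -0.0002
cactus [ 0.442 -0.296]
   top zmax 0.098 636 top rect [ 0.445 -0.297] [0.036 0.037] 17.7
   scene zmax 0.097 614 top rect [ 0.45  -0.299] [0.036 0.036] 68.6
   table z 0.001
book [0.453 0.005]
   top zmax 0.027 3092 top rect [0.453 0.009] [0.113 0.176] 9.6
   scene zmax 0.026 1930 top rect [0.456 0.008] [0.117 0.176] 9.5
   table z 0.0
case [ 0.614 -0.441]
   top zmax 0.044 1767 top rect [ 0.616 -0.442] [0.063 0.161] 25.8
   scene zmax 0.041 1808 top rect [ 0.62  -0.442] [0.064 0.16 ] 24.7
   table z -0.0001
```

View pics/cropL.png

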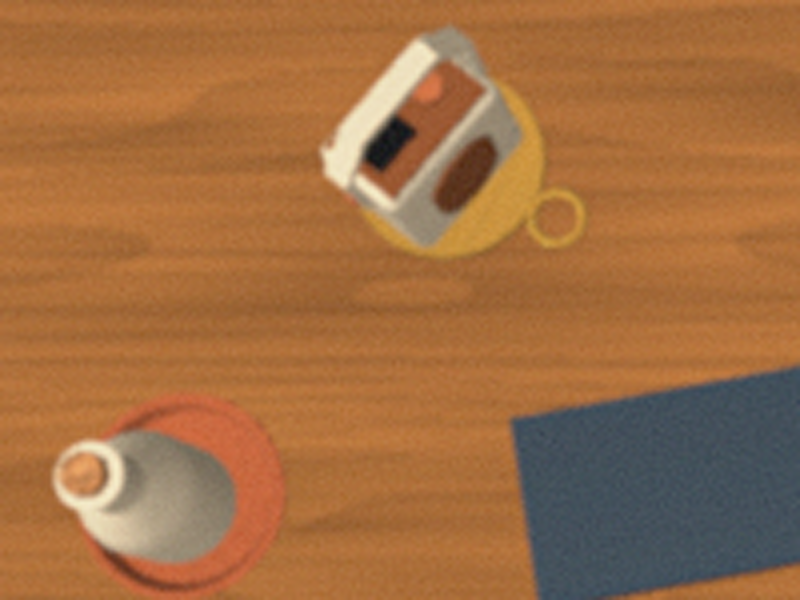

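View pics/cropR.png

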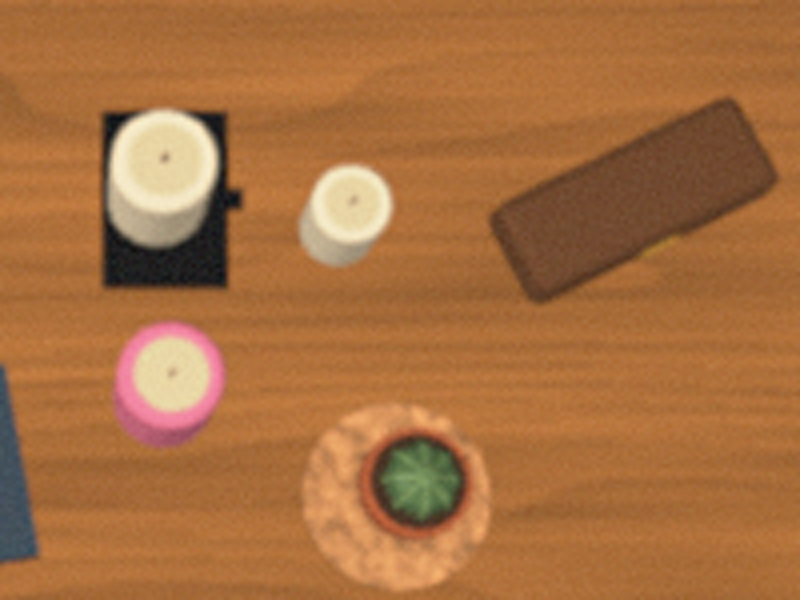

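The crops confirm the large ivory candle on the black base; the small one is 46 mm across and the other is pink. Next I fit the stands.

```bash
python3 - <<'E'
from h import *
S=dict(plate=((.655,.145),.105),saucer=((.452,.290),.075),base=((.615,-.168),.085),cork=((.445,-.292),.075))
for n in("top","scene"):
    cc,W,H=cloud(n)
    for k,(c0,rad) in S.items():
        r=np.hypot(W[...,0]-c0[0],W[...,1]-c0[1])<rad
        h,s,v=[H[...,i].astype(int) for i in range(3)]
        z=W[...,2]
        if k=="base": m=r&(v<55)&(z<.016)
        elif k=="saucer": m=r&(z>.004)&(z<.024)&(h<12)
        elif k=="plate": m=r&(z>.004)&(z<.016)&(h>15)
        else: m=r&(z>.004)&(z<.016)
        m=cv2.morphologyEx(m.astype(np.uint8),cv2.MORPH_OPEN,np.ones((3,3)))
        l,lab,st,_=cv2.connectedComponentsWithStats(m); 
        big=[i for i in range(1,l) if st[i,4]>60]; m=np.isin(lab,big)
        p=W[m]; hl=cv2.convexHull(p[:,:2].astype(np.float32))[:,0]
        if k=="base": print(n,k,np.round(cv2.minAreaRect(hl),3) if 0 else cv2.minAreaRect(hl)); continue
        R={"plate":.06,"saucer":.062,"cork":.055}[k]
        # robust known-radius fit on far hull points
        from scipy.optimize import least_squares
        if k=="plate":
            hl=hl[np.hypot(*(hl-np.array([.655,.145])).T)<.075]
        f=least_squares(lambda q:np.hypot(hl[:,0]-q[0],hl[:,1]-q[1])-R,c0,loss="soft_l1",f_scale=.002)
        print(n,k,f.x.round(4),"resid",np.abs(f.fun).max().round(4),"free",np.round(circ(hl),4),len(hl),"z",np.median(p[:,2]).round(4))
        if k=="plate":
            q=W[r&(h>15)&(s>100)&(z>.003)&(z<.018)]; d=np.hypot(*(q[:,:2]-f.x).T); q=q[d>.075]
            if len(q): print("   loop",q.mean(0).round(3),len(q))
    # radio: body + handle angle
    r=(np.hypot(W[...,0]-.654,W[...,1]-.148)<.09)
    p=W[r&(W[...,2]>.148)&(W[...,2]<.166)][:,:2].astype(np.float32); print(n,"handle",cv2.minAreaRect(p),len(p), np.median(p,0))
    p=W[r&(W[...,2]>.096)&(W[...,2]<.117)][:,:2].astype(np.float32); print(n,"bodytop",cv2.minAreaRect(p),len(p))
E
```

```text
top plate [0.6551 0.1499] resid 0.0177 free [0.6425 0.1287 0.0437] 16 z 0.008
   loop [0.614 0.074 0.01 ] 65
top saucer [0.4514 0.2972] resid 0.0045 free [0.4517 0.2962 0.0603] 35 z 0.0104
top base ((0.6039531826972961, -0.1705015003681183), (0.07493773847818375, 0.05999245494604111), 88.59229278564453)
top cork [ 0.445  -0.2965] resid 0.0022 free [ 0.4449 -0.2965  0.0546] 36 z 0.0086
top handle ((0.650104820728302, 0.15084901452064514), (0.01808181218802929, 0.07629359513521194), 51.06974411010742) 272 [0.6498741  0.14966656]
top bodytop ((0.648922324180603, 0.14821593463420868), (0.06186288967728615, 0.10559014976024628), 52.06267166137695) 724
scene plate [0.6569 0.1474] resid 0.0021 free [0.6568 0.1474 0.0601] 26 z 0.0079
   loop [0.617 0.074 0.01 ] 42
scene saucer [0.454  0.2977] resid 0.0031 free [0.4547 0.2968 0.0607] 29 z 0.0098Traceback (most recent call last):
  File "<stdin>", line 16, in <module>
TypeError: 'NoneType' object is not subscriptable
```

```bash
python3 - <<'E'
from h import *
cor=ray(cloud("top")[0],310+(np.array([103,227,227,103])+.5)/4-.5,160+(np.array([112,112,287,287])+.5)/4-.5,.008)
print("corners",cor[:,:2].round(4),cor.mean(0).round(4))
for n in("top","scene"):
    cc,W,H=cloud(n); z=W[...,2]; s=H[...,1].astype(int);v=H[...,2].astype(int)
    r=np.hypot(W[...,0]-.615,W[...,1]+.168)<.095
    if n=="scene": print(v[r].min(),np.percentile(v[r],[2,5,10,20,50]))
    m=(r&(v<75)&(z<.02)).astype(np.uint8)
    m=cv2.morphologyEx(m,cv2.MORPH_OPEN,np.ones((5,5)))
    vv,uu=np.nonzero(m); p=ray(cc,uu,vv,.008)[:,:2].astype(np.float32)
    if len(p): print(n,"base",cv2.minAreaRect(p),len(p),p.min(0),p.max(0))
    r=np.hypot(W[...,0]-.447,W[...,1]+.296)<.07
    p=W[r&(z>.004)&(z<.016)]
    hl=cv2.convexHull(p[:,:2].astype(np.float32))[:,0]; print(n,"cork",np.round(circ(hl),4),cv2.minEnclosingCircle(hl))
    r=(np.hypot(W[...,0]-.654,W[...,1]-.148)<.09)
    for a,b in((.148,.166),(.096,.117)):
        p=W[r&(z>a)&(z<b)][:,:2].astype(np.float32); print(n,"radio",a,cv2.minAreaRect(p),len(p))
    r=np.hypot(W[...,0]-.447,W[...,1]+.298)<.045
    p=W[r&(z>.06)&(z<.075)][:,:2].astype(np.float32); print(n,"cactus collar",cv2.minEnclosingCircle(p),circ(cv2.convexHull(p)[:,0]))
E
```

```text
corners [[ 0.6817 -0.1308]
 [ 0.6803 -0.2062]
 [ 0.5715 -0.2026]
 [ 0.5727 -0.1285]] [ 0.6265 -0.167   0.008 ]
top base ((0.5951657891273499, -0.16538861393928528), (0.0699649304151535, 0.039426423609256744), 89.0693359375) 352 [ 0.57489735 -0.20068654] [ 0.6144643  -0.13009056]
top cork [ 0.4461 -0.2968  0.0677] ((0.44687002897262573, -0.2960984408855438), 0.06993311643600464)
top radio 0.148 ((0.6500605940818787, 0.15027259290218353), (0.018256034702062607, 0.07863663136959076), 50.32939529418945) 278
top radio 0.096 ((0.649582028388977, 0.1488705575466156), (0.0599527582526207, 0.10522506386041641), 51.97447967529297) 731
top cactus collar ((0.4455583393573761, -0.29808714985847473), 0.03104965202510357) (np.float64(0.44554341678453524), np.float64(-0.29807503207829583), np.float64(0.030509370305835937))
50 [ 56.  59.  79. 141. 157.]
scene base ((0.6568793058395386, -0.1686321645975113), (0.07646290212869644, 0.05720328167080879), 84.68272399902344) 405 [ 0.6248577  -0.20457585] [ 0.6853509  -0.13133386]
scene cork [ 0.4482 -0.2969  0.0549] ((0.4480518400669098, -0.2974455654621124), 0.056686390191316605)
scene radio 0.148 ((0.6549468636512756, 0.14891226589679718), (0.016240019351243973, 0.07391995191574097), 51.00544738769531) 224
scene radio 0.096 ((0.6549462676048279, 0.1487904042005539), (0.06027917563915253, 0.10442239791154861), 50.85493469238281) 757
scene cactus collar ((0.44964244961738586, -0.29836973547935486), 0.031555891036987305) (np.float64(0.44929902609317535), np.float64(-0.29828484873756284), np.float64(0.030657564430437687))
```

Estimates, averaged over both views (m):

| Thing | x | y |
|---|---|---|
| cactus | .4475 | -.298 |
| carafe | .451 | .298 |
| candle | .6275 | -.161 |
| radio handle | .6525 | .1495 (thin axis at 51°) |
| cork coaster | .4465 | -.297 |
| saucer | .453 | .2975 |
| plate | .656 | .148 |
| base | .628 | -.1675 |

All heights and sizes agree with the description. I start with the cactus, turning the tool to x=+y, y=+x.

move_arm([
  {"delta_pos": [0.3135, -0.1878, 0.08], "turn": [0, 0, -1.21], "fingers": 0},
  {"delta_pos": [0.3135, -0.1878, 0.08], "turn": [0, 0, -1.21], "fingers": 0},
  {"delta_pos": [0.3135, -0.1878, 0.08], "turn": [0, 0, -1.21], "fingers": 0},
  {"delta_pos": [0.3135, -0.1878, 0.08], "turn": [0, 0, -1.21], "fingers": 0},
  {"delta_pos": [0.3135, -0.1878, 0.08], "turn": [0, 0, -1.21], "fingers": 0},
  {"delta_pos": [0.3135, -0.1878, 0.08], "turn": [0, 0, -1.21], "fingers": 0},
  {"delta_pos": [0.3135, -0.1878, 0.08], "turn": [0, 0, -1.21], "fingers": 0},
  {"delta_pos": [0.3135, -0.1878, 0.08], "turn": [0, 0, -1.21], "fingers": 0},
  {"delta_pos": [0.3135, -0.1878, 0.08], "turn": [0, 0, -1.21], "fingers": 0},
  {"delta_pos": [0.3135, -0.1878, 0.08], "turn": [0, 0, -1.21], "fingers": 0},
], force=40)

```text
clock: 1.7
position: [0.4473, -0.2992, 0.1625]
ee_rot: [0.708, 0.706, -0.0, 0.0]
ft_force: [-0.2, -0.5, -0.7]
grip_width: 1.001
grasp_force: 0.0
```

move_arm([
  {"delta_pos": [0.001, 0, 0.04], "turn": [0, 0, 0], "fingers": 0},
  {"delta_pos": [0.001, 0, 0.08], "turn": [0, 0, 0], "fingers": 0},
  {"delta_pos": [0.001, 0, 0.105], "turn": [0, 0, 0], "fingers": 0},
  {"delta_pos": [0.001, 0, 0.1165], "turn": [0, 0, 0], "fingers": 0},
  {"delta_pos": [0.001, 0, 0.1165], "turn": [0, 0, 0], "fingers": 0},
  {"delta_pos": [0.001, 0, 0.1165], "turn": [0, 0, 0], "fingers": 0.15},
  {"delta_pos": [0.001, 0, 0.1165], "turn": [0, 0, 0], "fingers": 0.2},
  {"delta_pos": [0.001, 0, 0.1165], "turn": [0, 0, 0], "fingers": 0.25},
  {"delta_pos": [0.001, 0, 0.1165], "turn": [0, 0, 0], "fingers": 0.35},
  {"delta_pos": [0.001, 0, 0.1165], "turn": [0, 0, 0], "fingers": 0.6},
  {"delta_pos": [0.001, 0, 0.1165], "turn": [0, 0, 0], "fingers": 0.8},
  {"delta_pos": [0.001, 0, 0.1165], "turn": [0, 0, 0], "fingers": 0.8},
], force=40)

```text
clock: 3.2
position: [0.4479, -0.2977, 0.0467]
ee_rot: [0.707, 0.707, -0.0, 0.0]
ft_force: [-2.2, 2.0, 7.4]
grip_width: 0.711
grasp_force: 42.4
```

move_arm([
  {"delta_pos": [0, 0, -0.02], "turn": [0, 0, 0], "fingers": 0.8},
  {"delta_pos": [0, 0, -0.05], "turn": [0, 0, 0], "fingers": 0.8},
  {"delta_pos": [-0.03, 0, -0.06], "turn": [0, 0, 0], "fingers": 0.8},
  {"delta_pos": [-0.07, -0.004, -0.06], "turn": [0, 0, 0], "fingers": 0.8},
  {"delta_pos": [-0.11, -0.008, -0.06], "turn": [0, 0, 0], "fingers": 0.8},
  {"delta_pos": [-0.14, -0.008, -0.055], "turn": [0, 0, 0], "fingers": 0.8},
  {"delta_pos": [-0.152, -0.008, -0.04], "turn": [0, 0, 0], "fingers": 0.8},
  {"delta_pos": [-0.152, -0.008, -0.015], "turn": [0, 0, 0], "fingers": 0.8},
  {"delta_pos": [-0.152, -0.008, 0], "turn": [0, 0, 0], "fingers": 0.8},
  {"delta_pos": [-0.152, -0.008, 0.004], "turn": [0, 0, 0], "fingers": 0.8},
  {"delta_pos": [-0.152, -0.008, 0.006], "turn": [0, 0, 0], "fingers": 0.8},
  {"delta_pos": [-0.152, -0.008, 0.007], "turn": [0, 0, 0], "fingers": 0.8},
])

```text
clock: 4.7
position: [0.4401, -0.4496, 0.0396]
ee_rot: [0.707, 0.707, -0.0, 0.001]
ft_force: [0.2, 0.1, -1.5]
grip_width: 0.713
grasp_force: 44.2
```

move_arm([
  {"delta_pos": [0, 0, 0.0005], "turn": [0, 0, 0], "fingers": 0.8},
  {"delta_pos": [0, 0, 0.001], "turn": [0, 0, 0], "fingers": 0.8},
  {"delta_pos": [0, 0, 0.001], "turn": [0, 0, 0], "fingers": 0.8},
  {"delta_pos": [0, 0, 0.001], "turn": [0, 0, 0], "fingers": 0.2},
  {"delta_pos": [0, 0, 0.001], "turn": [0, 0, 0], "fingers": 0.1},
  {"delta_pos": [0, 0, 0.001], "turn": [0, 0, 0], "fingers": 0},
  {"delta_pos": [0, 0, 0.001], "turn": [0, 0, 0], "fingers": 0},
  {"delta_pos": [0, 0, -0.03], "turn": [0, 0, 0], "fingers": 0},
  {"delta_pos": [0, 0, -0.09], "turn": [0, 0, 0], "fingers": 0},
  {"delta_pos": [0, 0, -0.15], "turn": [0, 0, 0], "fingers": 0},
  {"delta_pos": [0, 0, -0.18], "turn": [0, 0, 0], "fingers": 0},
  {"delta_pos": [0, 0, -0.18], "turn": [0, 0, 0], "fingers": 0},
])

```text
clock: 6.2
position: [0.4407, -0.4502, 0.2219]
ee_rot: [0.707, 0.707, -0.0, 0.003]
ft_force: [-0.3, 0.4, -0.4]
grip_width: 0.999
grasp_force: 0.0
```

move_arm([
  {"delta_pos": [0.7475, 0.011, 0], "turn": [0, 0, 0], "fingers": 0},
  {"delta_pos": [0.7475, 0.011, 0], "turn": [0, 0, 0], "fingers": 0},
  {"delta_pos": [0.7475, 0.011, 0], "turn": [0, 0, 0], "fingers": 0},
  {"delta_pos": [0.7475, 0.011, 0], "turn": [0, 0, 0], "fingers": 0},
  {"delta_pos": [0.7475, 0.011, 0], "turn": [0, 0, 0], "fingers": 0},
  {"delta_pos": [0.7475, 0.011, 0], "turn": [0, 0, 0], "fingers": 0},
  {"delta_pos": [0.7475, 0.011, 0], "turn": [0, 0, 0], "fingers": 0},
  {"delta_pos": [0.7475, 0.011, 0], "turn": [0, 0, 0], "fingers": 0},
  {"delta_pos": [0.7475, 0.011, 0], "turn": [0, 0, 0], "fingers": 0},
  {"delta_pos": [0.7475, 0.011, 0], "turn": [0, 0, 0], "fingers": 0},
  {"delta_pos": [0.7475, 0.011, 0], "turn": [0, 0, 0], "fingers": 0},
  {"delta_pos": [0.7475, 0.011, 0], "turn": [0, 0, 0], "fingers": 0},
])

```text
clock: 7.7
position: [0.4503, 0.2996, 0.2179]
ee_rot: [0.707, 0.707, -0.0, -0.0]
ft_force: [0.4, -0.8, 1.1]
grip_width: 1.001
grasp_force: 0.0
```

```bash
python3 - <<'E'
from h import *
for n in("top","scene"):
    cc,W,H=cloud(n); z=W[...,2]
    r=np.hypot(W[...,0]-.447,W[...,1]+.296)<.066
    p=W[r&(z>.004)&(z<.016)]; hl=cv2.convexHull(p[:,:2].astype(np.float32))[:,0]
    print(n,"cork",np.round(circ(hl),4),np.mean(p,0).round(4))
    r=np.hypot(W[...,0]-.44,W[...,1]+.45)<.045
    p=W[r&(z>.052)&(z<.07)][:,:2].astype(np.float32)
    print(n,"cactus",np.round(circ(cv2.convexHull(p)[:,0]),4),np.nanmax(z[r]))
E
```

```text
top cork [ 0.4466 -0.2967  0.0639] [ 0.4439 -0.2963  0.0086]
top cactus [ 0.4389 -0.4498  0.0305] 0.09531921088778487
scene cork [ 0.4464 -0.2958  0.0559] [ 0.4499 -0.2968  0.0078]
scene cactus [ 0.4427 -0.4497  0.0306] 0.09111053286094734
```

move_arm([
  {"delta_pos": [-0.0015, 0.0005, 0.04], "turn": [0, 0, 0], "fingers": 0},
  {"delta_pos": [-0.0015, 0.0005, 0.075], "turn": [0, 0, 0], "fingers": 0},
  {"delta_pos": [-0.0015, 0.0005, 0.091], "turn": [0, 0, 0], "fingers": 0},
  {"delta_pos": [-0.0015, 0.0005, 0.091], "turn": [0, 0, 0], "fingers": 0.3},
  {"delta_pos": [-0.0015, 0.0005, 0.091], "turn": [0, 0, 0], "fingers": 0.4},
  {"delta_pos": [-0.0015, 0.0005, 0.091], "turn": [0, 0, 0], "fingers": 0.5},
  {"delta_pos": [-0.0015, 0.0005, 0.091], "turn": [0, 0, 0], "fingers": 0.55},
  {"delta_pos": [-0.0015, 0.0005, 0.091], "turn": [0, 0, 0], "fingers": 0.6},
  {"delta_pos": [-0.0015, 0.0005, 0.091], "turn": [0, 0, 0], "fingers": 0.65},
  {"delta_pos": [-0.0015, 0.0005, 0.091], "turn": [0, 0, 0], "fingers": 0.8},
  {"delta_pos": [-0.0015, 0.0005, 0.091], "turn": [0, 0, 0], "fingers": 1},
  {"delta_pos": [-0.0015, 0.0005, 0.091], "turn": [0, 0, 0], "fingers": 1},
], force=50)

```text
clock: 9.3
position: [0.4511, 0.2972, 0.1286]
ee_rot: [0.707, 0.707, 0.0, 0.0]
ft_force: [-4.0, -1.0, 7.8]
grip_width: 0.372
grasp_force: 48.4
```

move_arm([
  {"delta_pos": [0, 0, -0.01], "turn": [0, 0, 0], "fingers": 1},
  {"delta_pos": [0, 0, -0.03], "turn": [0, 0, 0], "fingers": 1},
  {"delta_pos": [0, 0, -0.06], "turn": [0, 0, 0], "fingers": 1},
  {"delta_pos": [0, 0, -0.09], "turn": [0, 0, 0], "fingers": 1},
  {"delta_pos": [-0.01, 0, -0.11], "turn": [0, 0, 0], "fingers": 1},
  {"delta_pos": [-0.03, 0, -0.12], "turn": [0, 0, 0], "fingers": 1},
  {"delta_pos": [-0.06, 0, -0.12], "turn": [0, 0, 0], "fingers": 1},
  {"delta_pos": [-0.1, 0, -0.12], "turn": [0, 0, 0], "fingers": 1},
  {"delta_pos": [-0.15, 0, -0.12], "turn": [0, 0, 0], "fingers": 1},
  {"delta_pos": [-0.2, 0, -0.12], "turn": [0, 0, 0], "fingers": 1},
  {"delta_pos": [-0.25, 0, -0.12], "turn": [0, 0, 0], "fingers": 1},
  {"delta_pos": [-0.3, 0, -0.12], "turn": [0, 0, 0], "fingers": 1},
])

```text
clock: 10.8
position: [0.4506, -0.0055, 0.2484]
ee_rot: [0.707, 0.707, -0.0, 0.001]
ft_force: [1.3, -1.1, -4.0]
grip_width: 0.372
grasp_force: 49.8
```

move_arm([
  {"delta_pos": [-0.05, -0.001, 0], "turn": [0, 0, 0], "fingers": 1},
  {"delta_pos": [-0.1, -0.002, 0], "turn": [0, 0, 0], "fingers": 1},
  {"delta_pos": [-0.15, -0.003, 0], "turn": [0, 0, 0], "fingers": 1},
  {"delta_pos": [-0.2, -0.004, 0], "turn": [0, 0, 0], "fingers": 1},
  {"delta_pos": [-0.24, -0.004, 0], "turn": [0, 0, 0], "fingers": 1},
  {"delta_pos": [-0.27, -0.004, 0], "turn": [0, 0, 0], "fingers": 1},
  {"delta_pos": [-0.287, -0.004, 0], "turn": [0, 0, 0], "fingers": 1},
  {"delta_pos": [-0.294, -0.004, 0.01], "turn": [0, 0, 0], "fingers": 1},
  {"delta_pos": [-0.294, -0.004, 0.03], "turn": [0, 0, 0], "fingers": 1},
  {"delta_pos": [-0.294, -0.004, 0.06], "turn": [0, 0, 0], "fingers": 1},
  {"delta_pos": [-0.294, -0.004, 0.08], "turn": [0, 0, 0], "fingers": 1},
  {"delta_pos": [-0.294, -0.004, 0.09], "turn": [0, 0, 0], "fingers": 1},
])

```text
clock: 12.3
position: [0.4468, -0.296, 0.1564]
ee_rot: [0.707, 0.708, 0.0, -0.001]
ft_force: [-0.6, -0.3, -3.9]
grip_width: 0.375
grasp_force: 50.0
```

move_arm([
  {"delta_pos": [-0.0005, 0, 0.012], "turn": [0, 0, 0], "fingers": 1},
  {"delta_pos": [-0.0005, 0, 0.021], "turn": [0, 0, 0], "fingers": 1},
  {"delta_pos": [-0.0005, 0, 0.026], "turn": [0, 0, 0], "fingers": 1},
  {"delta_pos": [-0.0005, 0, 0.0275], "turn": [0, 0, 0], "fingers": 1},
  {"delta_pos": [-0.0005, 0, 0.0285], "turn": [0, 0, 0], "fingers": 1},
  {"delta_pos": [-0.0005, 0, 0.029], "turn": [0, 0, 0], "fingers": 1},
  {"delta_pos": [-0.0005, 0, 0.0295], "turn": [0, 0, 0], "fingers": 1},
  {"delta_pos": [-0.0005, 0, 0.0295], "turn": [0, 0, 0], "fingers": 1},
])

```text
clock: 13.3
position: [0.4473, -0.2981, 0.1287]
ee_rot: [0.707, 0.707, -0.0, 0.0]
ft_force: [-1.1, -1.2, 0.1]
grip_width: 0.368
grasp_force: 50.2
```

move_arm([
  {"delta_pos": [0, 0, 0.0003], "turn": [0, 0, 0], "fingers": 1},
  {"delta_pos": [0, 0, 0.0003], "turn": [0, 0, 0], "fingers": 0.58},
  {"delta_pos": [0, 0, 0.0003], "turn": [0, 0, 0], "fingers": 0.5},
  {"delta_pos": [0, 0, 0.0003], "turn": [0, 0, 0], "fingers": 0.3},
  {"delta_pos": [0, 0, 0.0003], "turn": [0, 0, 0], "fingers": 0},
  {"delta_pos": [0, 0, 0.0003], "turn": [0, 0, 0], "fingers": 0},
  {"delta_pos": [0, 0, 0.0003], "turn": [0, 0, 0], "fingers": 0},
  {"delta_pos": [0, 0, -0.03], "turn": [0, 0, 0], "fingers": 0},
  {"delta_pos": [0, 0, -0.08], "turn": [0, 0, 0], "fingers": 0},
  {"delta_pos": [0, 0, -0.12], "turn": [0, 0, 0], "fingers": 0},
  {"delta_pos": [0, 0, -0.12], "turn": [0, 0, 0], "fingers": 0},
])

```text
clock: 14.68
position: [0.4486, -0.2985, 0.2516]
ee_rot: [0.707, 0.707, 0.0, 0.003]
ft_force: [0.6, -0.3, -1.3]
grip_width: 1.001
grasp_force: 0.0
```

```bash
python3 - <<'E'
from h import *
for n in("top","scene"):
    cc,W,H=cloud(n); z=W[...,2]
    r=np.hypot(W[...,0]-.447,W[...,1]+.297)<.045
    p=W[r&(z>.148)&(z<.18)][:,:2].astype(np.float32); print(n,"carafe lip",cv2.minEnclosingCircle(p),len(p))
    r=np.hypot(W[...,0]-.44,W[...,1]+.45)<.045
    p=W[r&(z>.052)&(z<.07)][:,:2].astype(np.float32); print(n,"cactus",cv2.minEnclosingCircle(p))
    r=np.hypot(W[...,0]-.453,W[...,1]-.2975)<.075
    p=W[r&(z>.012)&(z<.024)]; hl=cv2.convexHull(p[:,:2].astype(np.float32))[:,0]; print(n,"saucer",np.round(circ(hl),4),len(p))
    r=(np.hypot(W[...,0]-.654,W[...,1]-.148)<.09)
    p=W[r&(z>.148)&(z<.166)][:,:2].astype(np.float32); print(n,"handle",cv2.minAreaRect(p))
print(get_obs()["position"])
E
```

```text
top carafe lip ((0.443849116563797, -0.29460152983665466), 0.0180854182690382) 225
top cactus ((0.0, 0.0), 0.0)
top saucer [0.4519 0.2976 0.0611] 619
top handle ((0.650435209274292, 0.1508714258670807), (0.018609432503581047, 0.07720733433961868), 51.47230529785156)
scene carafe lip ((0.44582852721214294, -0.29522284865379333), 0.018380064517259598) 160
scene cactus ((0.44381678104400635, -0.44801050424575806), 0.03264812007546425)
scene saucer [0.4538 0.2966 0.0616] 391
scene handle ((0.6555010080337524, 0.148555725812912), (0.01636015996336937, 0.07455945014953613), 50.3235969543457)
[ 0.44706654 -0.29787454  0.24801553]
```

move_arm([
  {"delta_pos": [0.447, 0.206, 0.028], "turn": [0, 0, -0.888], "fingers": 0},
  {"delta_pos": [0.447, 0.206, 0.028], "turn": [0, 0, -0.888], "fingers": 0},
  {"delta_pos": [0.447, 0.206, 0.028], "turn": [0, 0, -0.888], "fingers": 0},
  {"delta_pos": [0.447, 0.206, 0.028], "turn": [0, 0, -0.888], "fingers": 0},
  {"delta_pos": [0.447, 0.206, 0.028], "turn": [0, 0, -0.888], "fingers": 0},
  {"delta_pos": [0.447, 0.206, 0.028], "turn": [0, 0, -0.888], "fingers": 0},
  {"delta_pos": [0.447, 0.206, 0.028], "turn": [0, 0, -0.888], "fingers": 0.3},
  {"delta_pos": [0.447, 0.206, 0.028], "turn": [0, 0, -0.888], "fingers": 0.4},
  {"delta_pos": [0.447, 0.206, 0.028], "turn": [0, 0, -0.888], "fingers": 0.4},
  {"delta_pos": [0.447, 0.206, 0.028], "turn": [0, 0, -0.888], "fingers": 0.4},
  {"delta_pos": [0.447, 0.206, 0.028], "turn": [0, 0, -0.888], "fingers": 0.4},
])

```text
clock: 16.15
position: [0.6532, 0.1473, 0.2199]
ee_rot: [0.336, 0.942, -0.001, -0.0]
ft_force: [0.9, -0.1, 0.1]
grip_width: 0.604
grasp_force: 0.0
```

```bash
python3 - <<'E'
from h import *
o=get_obs();print(o["position"],o["ee_rot"])
c,W,H=cloud("scene");cv2.imwrite("pics/s1.png",cv2.resize(c["color"][100:340,160:560,::-1],(800,480)))
E
```

```text
[0.65316126 0.14725549 0.21985053] [ 3.35774556e-01  9.41942171e-01 -6.27958576e-04 -9.89370901e-06]
```

View pics/s1.png

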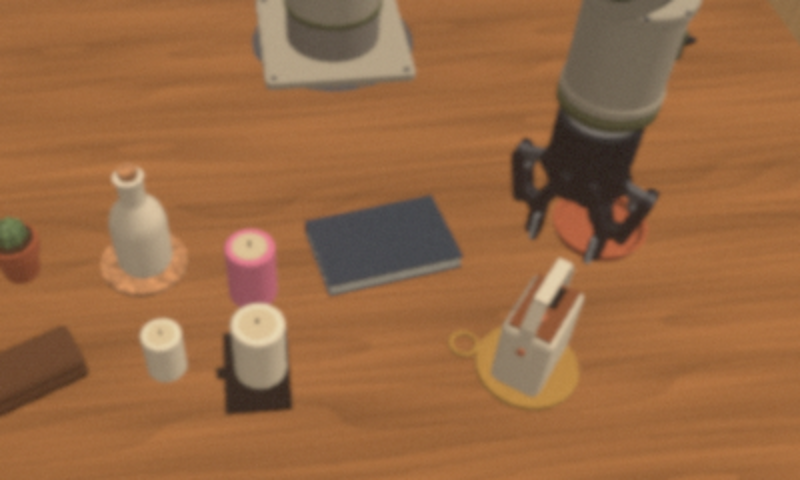

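move_arm([
  {"delta_pos": [0.001, 0.001, 0.03], "turn": [0, 0, 0], "fingers": 0.4},
  {"delta_pos": [0.001, 0.001, 0.06], "turn": [0, 0, 0], "fingers": 0.4},
  {"delta_pos": [0.001, 0.001, 0.074], "turn": [0, 0, 0], "fingers": 0.4},
  {"delta_pos": [0.001, 0.001, 0.074], "turn": [0, 0, 0], "fingers": 0.5},
  {"delta_pos": [0.001, 0.001, 0.074], "turn": [0, 0, 0], "fingers": 0.6},
  {"delta_pos": [0.001, 0.001, 0.074], "turn": [0, 0, 0], "fingers": 0.7},
  {"delta_pos": [0.001, 0.001, 0.074], "turn": [0, 0, 0], "fingers": 0.75},
  {"delta_pos": [0.001, 0.001, 0.074], "turn": [0, 0, 0], "fingers": 0.8},
  {"delta_pos": [0.001, 0.001, 0.074], "turn": [0, 0, 0], "fingers": 0.85},
  {"delta_pos": [0.001, 0.001, 0.074], "turn": [0, 0, 0], "fingers": 1},
  {"delta_pos": [0.001, 0.001, 0.074], "turn": [0, 0, 0], "fingers": 1},
  {"delta_pos": [0.001, 0.001, 0.074], "turn": [0, 0, 0], "fingers": 1},
], force=60)

```text
clock: 17.7
position: [0.6531, 0.1505, 0.1467]
ee_rot: [0.335, 0.942, -0.0, 0.0]
ft_force: [-2.1, -0.6, 5.2]
grip_width: 0.167
grasp_force: 58.9
```

move_arm([
  {"delta_pos": [0, 0, -0.015], "turn": [0, 0, 0], "fingers": 1},
  {"delta_pos": [0, 0, -0.04], "turn": [0, 0, 0], "fingers": 1},
  {"delta_pos": [-0.006, -0.008, -0.05], "turn": [0, 0, -0.03], "fingers": 1},
  {"delta_pos": [-0.02, -0.024, -0.05], "turn": [0, 0, -0.12], "fingers": 1},
  {"delta_pos": [-0.04, -0.048, -0.05], "turn": [0, 0, -0.25], "fingers": 1},
  {"delta_pos": [-0.06, -0.072, -0.05], "turn": [0, 0, -0.4], "fingers": 1},
  {"delta_pos": [-0.08, -0.096, -0.05], "turn": [0, 0, -0.52], "fingers": 1},
  {"delta_pos": [-0.095, -0.113, -0.05], "turn": [0, 0, -0.62], "fingers": 1},
  {"delta_pos": [-0.1, -0.119, -0.045], "turn": [0, 0, -0.658], "fingers": 1},
  {"delta_pos": [-0.1, -0.119, -0.025], "turn": [0, 0, -0.658], "fingers": 1},
  {"delta_pos": [-0.1, -0.119, -0.006], "turn": [0, 0, -0.658], "fingers": 1},
  {"delta_pos": [-0.1, -0.119, 0.002], "turn": [0, 0, -0.658], "fingers": 1},
])

```text
clock: 19.2
position: [0.6544, -0.0042, 0.1419]
ee_rot: [0.012, 1.0, 0.0, -0.002]
ft_force: [-0.4, -0.0, -6.3]
grip_width: 0.17
grasp_force: 59.3
```

move_arm([
  {"delta_pos": [0, 0, 0.003], "turn": [0, 0, 0], "fingers": 1},
  {"delta_pos": [0, 0, 0.0045], "turn": [0, 0, 0], "fingers": 1},
  {"delta_pos": [0, 0, 0.005], "turn": [0, 0, 0], "fingers": 1},
  {"delta_pos": [0, 0, 0.0055], "turn": [0, 0, 0], "fingers": 1},
  {"delta_pos": [0, 0, 0.006], "turn": [0, 0, 0], "fingers": 1},
  {"delta_pos": [0, 0, 0.006], "turn": [0, 0, 0], "fingers": 1},
])

```text
clock: 19.95
position: [0.6558, -0.005, 0.1387]
ee_rot: [0.013, 1.0, -0.0, 0.0]
ft_force: [0.2, -0.5, -2.9]
grip_width: 0.17
grasp_force: 59.5
```

move_arm([
  {"delta_pos": [0, 0, 0.0004], "turn": [0, 0, 0], "fingers": 1},
  {"delta_pos": [0, 0, 0.0007], "turn": [0, 0, 0], "fingers": 1},
  {"delta_pos": [0, 0, 0.0007], "turn": [0, 0, 0], "fingers": 0.8},
  {"delta_pos": [0, 0, 0.0007], "turn": [0, 0, 0], "fingers": 0.7},
  {"delta_pos": [0, 0, 0.0007], "turn": [0, 0, 0], "fingers": 0.5},
  {"delta_pos": [0, 0, 0.0007], "turn": [0, 0, 0], "fingers": 0.4},
  {"delta_pos": [0, 0, 0.0007], "turn": [0, 0, 0], "fingers": 0.3},
  {"delta_pos": [0, 0, 0.0007], "turn": [0, 0, 0], "fingers": 0.3},
  {"delta_pos": [0, 0, -0.03], "turn": [0, 0, 0], "fingers": 0.3},
  {"delta_pos": [0, 0, -0.06], "turn": [0, 0, 0], "fingers": 0.2},
  {"delta_pos": [0, 0, -0.08], "turn": [0, 0, 0], "fingers": 0},
  {"delta_pos": [0, 0, -0.08], "turn": [0, 0, 0], "fingers": 0},
])

```text
clock: 21.45
position: [0.6561, -0.0047, 0.2196]
ee_rot: [0.012, 1.0, -0.0, 0.001]
ft_force: [-0.3, 0.5, -0.6]
grip_width: 1.0
grasp_force: 0.0
```

move_arm([
  {"delta_pos": [0.0247, -0.157, 0], "turn": [0, 0, 1.546], "fingers": 0},
  {"delta_pos": [0.0247, -0.157, 0], "turn": [0, 0, 1.546], "fingers": 0},
  {"delta_pos": [0.0247, -0.157, 0], "turn": [0, 0, 1.546], "fingers": 0},
  {"delta_pos": [0.0247, -0.157, 0.03], "turn": [0, 0, 1.546], "fingers": 0},
  {"delta_pos": [0.0247, -0.157, 0.06], "turn": [0, 0, 1.546], "fingers": 0},
  {"delta_pos": [0.0247, -0.157, 0.06], "turn": [0, 0, 1.546], "fingers": 0},
  {"delta_pos": [0.0247, -0.157, 0.06], "turn": [0, 0, 1.546], "fingers": 0},
  {"delta_pos": [0.0247, -0.157, 0.06], "turn": [0, 0, 1.546], "fingers": 0},
  {"delta_pos": [0.0247, -0.157, 0.06], "turn": [0, 0, 1.546], "fingers": 0},
  {"delta_pos": [0.0247, -0.157, 0.06], "turn": [0, 0, 1.546], "fingers": 0},
  {"delta_pos": [0.0247, -0.157, 0.06], "turn": [0, 0, 1.546], "fingers": 0},
], force=40)

```text
clock: 22.82
position: [0.6266, -0.1613, 0.1576]
ee_rot: [0.707, 0.708, -0.0, -0.0]
ft_force: [-0.8, 0.3, -0.4]
grip_width: 0.999
grasp_force: 0.0
```

```bash
python3 - <<'E'
from h import *
o=get_obs();print(o["position"],o["ee_rot"].round(3))
for n in("top","scene"):
    cc,W,H=cloud(n); z=W[...,2]; h=H[...,0].astype(int)
    r=np.hypot(W[...,0]-.656,W[...,1]-.148)<.068
    p=W[r&(z>.004)&(z<.016)]; hl=cv2.convexHull(p[:,:2].astype(np.float32))[:,0]
    hl2=hl[np.hypot(*(hl-[.656,.148]).T)<.0635]
    print(n,"plate",np.round(circ(hl2),4),len(hl2),np.mean(p,0).round(4))
    r=np.hypot(W[...,0]-.656,W[...,1]+.005)<.08
    p=W[r&(z>.14)&(z<.16)][:,:2].astype(np.float32); print(n,"handle",cv2.minAreaRect(p))
    p=W[r&(z>.09)&(z<.112)][:,:2].astype(np.float32); print(n,"body",cv2.minAreaRect(p))
E
```

```text
[ 0.62661555 -0.16128765  0.15755478] [ 0.707  0.708 -0.    -0.   ]
top plate [0.6566 0.1485 0.0616] 11 [0.6534 0.1468 0.0082]
top handle ((0.6512904167175293, -0.006172540597617626), (0.015627825632691383, 0.08119340240955353), 89.73992156982422)
top body ((0.6528791785240173, -0.006165351718664169), (0.05948658660054207, 0.10489480197429657), 87.9476089477539)
scene plate [0.6569 0.1476 0.0603] 24 [0.6592 0.1463 0.0079]
scene handle ((0.6578227877616882, -0.006315955892205238), (0.01653226464986801, 0.07208852469921112), 88.3731460571289)
scene body ((0.6579716205596924, -0.006390124559402466), (0.05985689535737038, 0.10480814427137375), 87.9696273803711)
```

move_arm([
  {"delta_pos": [0, 0.001, 0.04], "turn": [0, 0, 0], "fingers": 0},
  {"delta_pos": [0, 0.001, 0.075], "turn": [0, 0, 0], "fingers": 0},
  {"delta_pos": [0, 0.001, 0.095], "turn": [0, 0, 0], "fingers": 0},
  {"delta_pos": [0, 0.001, 0.102], "turn": [0, 0, 0], "fingers": 0},
  {"delta_pos": [0, 0.001, 0.102], "turn": [0, 0, 0], "fingers": 0.15},
  {"delta_pos": [0, 0.001, 0.102], "turn": [0, 0, 0], "fingers": 0.2},
  {"delta_pos": [0, 0.001, 0.102], "turn": [0, 0, 0], "fingers": 0.25},
  {"delta_pos": [0, 0.001, 0.102], "turn": [0, 0, 0], "fingers": 0.3},
  {"delta_pos": [0, 0.001, 0.102], "turn": [0, 0, 0], "fingers": 0.4},
  {"delta_pos": [0, 0.001, 0.102], "turn": [0, 0, 0], "fingers": 0.7},
  {"delta_pos": [0, 0.001, 0.102], "turn": [0, 0, 0], "fingers": 0.8},
  {"delta_pos": [0, 0.001, 0.102], "turn": [0, 0, 0], "fingers": 0.8},
], force=45)

```text
clock: 24.42
position: [0.6283, -0.1614, 0.0575]
ee_rot: [0.707, 0.707, 0.0, 0.001]
ft_force: [-2.7, 0.5, 7.0]
grip_width: 0.695
grasp_force: 47.3
```

move_arm([
  {"delta_pos": [0, 0, -0.015], "turn": [0, 0, 0], "fingers": 0.8},
  {"delta_pos": [0, 0, -0.05], "turn": [0, 0, 0], "fingers": 0.8},
  {"delta_pos": [0, 0, -0.1], "turn": [0, 0, 0], "fingers": 0.8},
  {"delta_pos": [0, 0, -0.15], "turn": [0, 0, 0], "fingers": 0.8},
  {"delta_pos": [0.01, 0.002, -0.18], "turn": [0, 0, 0], "fingers": 0.8},
  {"delta_pos": [0.04, 0.006, -0.18], "turn": [0, 0, 0], "fingers": 0.8},
  {"delta_pos": [0.09, 0.012, -0.18], "turn": [0, 0, 0], "fingers": 0.8},
  {"delta_pos": [0.15, 0.018, -0.18], "turn": [0, 0, 0], "fingers": 0.8},
  {"delta_pos": [0.21, 0.022, -0.18], "turn": [0, 0, 0], "fingers": 0.8},
  {"delta_pos": [0.26, 0.026, -0.18], "turn": [0, 0, 0], "fingers": 0.8},
  {"delta_pos": [0.295, 0.028, -0.18], "turn": [0, 0, 0], "fingers": 0.8},
  {"delta_pos": [0.309, 0.0285, -0.18], "turn": [0, 0, 0], "fingers": 0.8},
])

```text
clock: 25.92
position: [0.6557, 0.1508, 0.2367]
ee_rot: [0.706, 0.708, 0.0, -0.0]
ft_force: [0.3, -1.3, -3.0]
grip_width: 0.695
grasp_force: 49.4
```

move_arm([
  {"delta_pos": [0, 0, 0.02], "turn": [0, 0, 0], "fingers": 0.8},
  {"delta_pos": [0, 0, 0.06], "turn": [0, 0, 0], "fingers": 0.8},
  {"delta_pos": [0, 0, 0.1], "turn": [0, 0, 0], "fingers": 0.8},
  {"delta_pos": [0, 0, 0.135], "turn": [0, 0, 0], "fingers": 0.8},
  {"delta_pos": [0, 0, 0.16], "turn": [0, 0, 0], "fingers": 0.8},
  {"delta_pos": [0, 0, 0.172], "turn": [0, 0, 0], "fingers": 0.8},
  {"delta_pos": [0, 0, 0.176], "turn": [0, 0, 0], "fingers": 0.8},
  {"delta_pos": [0, 0, 0.178], "turn": [0, 0, 0], "fingers": 0.8},
  {"delta_pos": [0, 0, 0.179], "turn": [0, 0, 0], "fingers": 0.8},
  {"delta_pos": [0, 0, 0.1795], "turn": [0, 0, 0], "fingers": 0.8},
  {"delta_pos": [0, 0, 0.1795], "turn": [0, 0, 0], "fingers": 0.8},
])

```text
clock: 27.3
position: [0.6568, 0.1479, 0.0575]
ee_rot: [0.707, 0.707, 0.0, 0.0]
ft_force: [-0.6, -0.7, 1.5]
grip_width: 0.694
grasp_force: 49.6
```

move_arm([
  {"delta_pos": [0, 0, 0], "turn": [0, 0, 0], "fingers": 0.3},
  {"delta_pos": [0, 0, 0], "turn": [0, 0, 0], "fingers": 0.2},
  {"delta_pos": [0, 0, 0], "turn": [0, 0, 0], "fingers": 0.1},
  {"delta_pos": [0, 0, 0], "turn": [0, 0, 0], "fingers": 0},
  {"delta_pos": [0, 0, 0], "turn": [0, 0, 0], "fingers": 0},
  {"delta_pos": [0, 0, -0.03], "turn": [0, 0, 0], "fingers": 0},
  {"delta_pos": [0, 0, -0.09], "turn": [0, 0, 0], "fingers": 0},
  {"delta_pos": [0, 0, -0.15], "turn": [0, 0, 0], "fingers": 0},
  {"delta_pos": [0, 0, -0.18], "turn": [0, 0, 0], "fingers": 0},
  {"delta_pos": [0, 0, -0.18], "turn": [0, 0, 0], "fingers": 0},
])

```text
clock: 28.55
position: [0.6575, 0.1483, 0.24]
ee_rot: [0.707, 0.707, 0.002, 0.001]
ft_force: [-0.5, 0.3, -1.2]
grip_width: 1.0
grasp_force: 0.0
```

move_arm([
  {"delta_pos": [-0.3, -0.108, 0], "turn": [0, 0, 0], "fingers": 0},
  {"delta_pos": [-0.3, -0.108, 0], "turn": [0, 0, 0], "fingers": 0},
  {"delta_pos": [-0.3, -0.108, 0], "turn": [0, 0, 0], "fingers": 0},
  {"delta_pos": [-0.3, -0.108, 0], "turn": [0, 0, 0], "fingers": 0},
  {"delta_pos": [-0.3, -0.108, 0], "turn": [0, 0, 0], "fingers": 0},
  {"delta_pos": [-0.598, -0.216, 0], "turn": [0, 0, 0], "fingers": 0},
  {"delta_pos": [-0.598, -0.216, 0], "turn": [0, 0, 0], "fingers": 0},
  {"delta_pos": [-0.598, -0.216, 0], "turn": [0, 0, 0], "fingers": 0},
  {"delta_pos": [-0.598, -0.216, 0], "turn": [0, 0, 0], "fingers": 0},
  {"delta_pos": [-0.598, -0.216, 0], "turn": [0, 0, 0], "fingers": 0},
  {"delta_pos": [-0.598, -0.216, 0.03], "turn": [0, 0, 0], "fingers": 0},
  {"delta_pos": [-0.598, -0.216, 0.06], "turn": [0, 0, 0], "fingers": 0},
])

```text
clock: 30.05
position: [0.4388, -0.4516, 0.1745]
ee_rot: [0.708, 0.706, -0.0, -0.001]
ft_force: [-0.2, 0.6, -0.8]
grip_width: 0.997
grasp_force: 0.0
```

```bash
python3 - <<'E'
from h import *
o=get_obs();print(o["position"],o["ee_rot"].round(3))
for n in("top","scene"):
    cc,W,H=cloud(n); z=W[...,2]; v=H[...,2].astype(int)
    r=np.hypot(W[...,0]-.656,W[...,1]-.148)<.05
    p=W[r&(z>.08)&(z<.11)][:,:2].astype(np.float32); print(n,"candle",cv2.minEnclosingCircle(p),np.nanmax(z[r]))
    r=np.hypot(W[...,0]-.628,W[...,1]+.167)<.085
    p=W[r&(v<100)&(z>.003)&(z<.02)]; 
    m=(r&(v<90)&(z<.02)).astype(np.uint8); m=cv2.morphologyEx(m,cv2.MORPH_OPEN,np.ones((7,7)))
    vv,uu=np.nonzero(m); p=ray(cc,uu,vv,.008)[:,:2].astype(np.float32); print(n,"base",cv2.minAreaRect(p),len(p),p.mean(0))
    r=np.hypot(W[...,0]-.446,W[...,1]+.296)<.045
    p=W[r&(z>.148)&(z<.18)][:,:2].astype(np.float32); print(n,"carafe",cv2.minEnclosingCircle(p) if len(p) else 0)
    r=np.hypot(W[...,0]-.44,W[...,1]+.45)<.045
    p=W[r&(z>.052)&(z<.07)][:,:2].astype(np.float32); print(n,"cactus",cv2.minEnclosingCircle(p) if len(p) else 0)
E
```

```text
[ 0.43880872 -0.45161429  0.17449523] [ 0.708  0.706 -0.    -0.001]
top candle ((0.655362069606781, 0.14882874488830566), 0.03104463778436184) 0.10051084963347516
top base ((0.6264444589614868, -0.1675022840499878), (0.07265511900186539, 0.10731575638055801), 88.777587890625) 1256 [ 0.6256239  -0.16669472]
top carafe ((0.444138765335083, -0.2947063744068146), 0.01793552003800869)
top cactus ((0.438369482755661, -0.449706494808197), 0.031247759237885475)
scene candle ((0.6592980623245239, 0.1481650173664093), 0.030945483595132828) 0.10169120471446957
scene base ((0.6317883729934692, -0.16581298410892487), (0.0722571313381195, 0.10741445422172546), 87.38150024414062) 1039 [ 0.6356961 -0.1670431]
scene carafe ((0.4465264081954956, -0.29520776867866516), 0.018925422802567482)
scene cactus ((0.442935585975647, -0.4493972659111023), 0.03160989284515381)
```

move_arm([
  {"delta_pos": [0.001, 0.001, 0.04], "turn": [0, 0, 0], "fingers": 0},
  {"delta_pos": [0.001, 0.001, 0.09], "turn": [0, 0, 0], "fingers": 0},
  {"delta_pos": [0.001, 0.001, 0.12], "turn": [0, 0, 0], "fingers": 0},
  {"delta_pos": [0.001, 0.001, 0.135], "turn": [0, 0, 0], "fingers": 0},
  {"delta_pos": [0.001, 0.001, 0.135], "turn": [0, 0, 0], "fingers": 0.15},
  {"delta_pos": [0.001, 0.001, 0.135], "turn": [0, 0, 0], "fingers": 0.2},
  {"delta_pos": [0.001, 0.001, 0.135], "turn": [0, 0, 0], "fingers": 0.25},
  {"delta_pos": [0.001, 0.001, 0.135], "turn": [0, 0, 0], "fingers": 0.35},
  {"delta_pos": [0.001, 0.001, 0.135], "turn": [0, 0, 0], "fingers": 0.6},
  {"delta_pos": [0.001, 0.001, 0.135], "turn": [0, 0, 0], "fingers": 0.8},
  {"delta_pos": [0.001, 0.001, 0.135], "turn": [0, 0, 0], "fingers": 0.8},
  {"delta_pos": [0.001, 0.001, 0.135], "turn": [0, 0, 0], "fingers": 0.8},
], force=40)

```text
clock: 31.65
position: [0.442, -0.45, 0.0436]
ee_rot: [0.707, 0.707, -0.0, 0.001]
ft_force: [-2.0, 1.0, 6.9]
grip_width: 0.711
grasp_force: 42.8
```

move_arm([
  {"delta_pos": [0, 0, -0.02], "turn": [0, 0, 0], "fingers": 0.8},
  {"delta_pos": [0, 0, -0.06], "turn": [0, 0, 0], "fingers": 0.8},
  {"delta_pos": [0, 0, -0.11], "turn": [0, 0, 0], "fingers": 0.8},
  {"delta_pos": [0, 0, -0.16], "turn": [0, 0, 0], "fingers": 0.8},
  {"delta_pos": [0, 0, -0.2], "turn": [0, 0, 0], "fingers": 0.8},
  {"delta_pos": [0.02, 0, -0.21], "turn": [0, 0, 0], "fingers": 0.8},
  {"delta_pos": [0.06, 0, -0.21], "turn": [0, 0, 0], "fingers": 0.8},
  {"delta_pos": [0.11, 0, -0.21], "turn": [0, 0, 0], "fingers": 0.8},
  {"delta_pos": [0.17, 0, -0.21], "turn": [0, 0, 0], "fingers": 0.8},
  {"delta_pos": [0.23, 0, -0.21], "turn": [0, 0, 0], "fingers": 0.8},
  {"delta_pos": [0.29, 0, -0.21], "turn": [0, 0, 0], "fingers": 0.8},
  {"delta_pos": [0.35, 0, -0.21], "turn": [0, 0, 0], "fingers": 0.8},
])

```text
clock: 33.15
position: [0.4402, -0.0963, 0.2513]
ee_rot: [0.707, 0.707, -0.001, -0.0]
ft_force: [1.3, 0.2, -1.7]
grip_width: 0.71
grasp_force: 44.3
```

move_arm([
  {"delta_pos": [0.06, 0.004, 0.01], "turn": [0, 0, 0], "fingers": 0.8},
  {"delta_pos": [0.12, 0.006, 0.02], "turn": [0, 0, 0], "fingers": 0.8},
  {"delta_pos": [0.18, 0.008, 0.03], "turn": [0, 0, 0], "fingers": 0.8},
  {"delta_pos": [0.24, 0.01, 0.04], "turn": [0, 0, 0], "fingers": 0.8},
  {"delta_pos": [0.3, 0.01, 0.06], "turn": [0, 0, 0], "fingers": 0.8},
  {"delta_pos": [0.35, 0.01, 0.08], "turn": [0, 0, 0], "fingers": 0.8},
  {"delta_pos": [0.38, 0.01, 0.1], "turn": [0, 0, 0], "fingers": 0.8},
  {"delta_pos": [0.395, 0.01, 0.12], "turn": [0, 0, 0], "fingers": 0.8},
  {"delta_pos": [0.395, 0.01, 0.14], "turn": [0, 0, 0], "fingers": 0.8},
  {"delta_pos": [0.395, 0.01, 0.16], "turn": [0, 0, 0], "fingers": 0.8},
  {"delta_pos": [0.395, 0.01, 0.17], "turn": [0, 0, 0], "fingers": 0.8},
  {"delta_pos": [0.395, 0.01, 0.17], "turn": [0, 0, 0], "fingers": 0.8},
])

```text
clock: 34.65
position: [0.4514, 0.2949, 0.0813]
ee_rot: [0.707, 0.707, -0.001, 0.0]
ft_force: [-0.1, 0.3, -0.8]
grip_width: 0.706
grasp_force: 44.2
```

```bash
python3 - <<'E'
from h import *
o=get_obs();print(o["position"],o["ee_rot"].round(3),o["ft_force"])
for n in("top","scene"):
    cc,W,H=cloud(n); z=W[...,2]; h,s=H[...,0].astype(int),H[...,1].astype(int)
    r=np.hypot(W[...,0]-.453,W[...,1]-.297)<.075
    g=r&(h>35)&(h<90)&(s>60)&(z>.06); p=W[g]; print(n,"cactus",len(p), cv2.minEnclosingCircle(p[:,:2].astype(np.float32)) if len(p)>3 else 0, p[:,2].max() if len(p) else 0)
E
```

```text
[0.4514044  0.29490838 0.08129406] [ 0.707  0.707 -0.001  0.   ] [-0.14808132  0.25371258 -0.76840247]
top cactus 34 ((0.4739386737346649, 0.27244874835014343), 0.01978985033929348) 0.42506484894348223
scene cactus 36 ((0.45608004927635193, 0.2880198359489441), 0.013706047087907791) 0.12708453535893183
```

move_arm([
  {"delta_pos": [0.0015, 0.001, 0.01], "turn": [0, 0, 0], "fingers": 0.8},
  {"delta_pos": [0.0015, 0.001, 0.02], "turn": [0, 0, 0], "fingers": 0.8},
  {"delta_pos": [0.0015, 0.001, 0.026], "turn": [0, 0, 0], "fingers": 0.8},
  {"delta_pos": [0.0015, 0.001, 0.029], "turn": [0, 0, 0], "fingers": 0.8},
  {"delta_pos": [0.0015, 0.001, 0.03], "turn": [0, 0, 0], "fingers": 0.8},
  {"delta_pos": [0.0015, 0.001, 0.031], "turn": [0, 0, 0], "fingers": 0.8},
  {"delta_pos": [0.0015, 0.001, 0.031], "turn": [0, 0, 0], "fingers": 0.8},
  {"delta_pos": [0.0015, 0.001, 0.031], "turn": [0, 0, 0], "fingers": 0.8},
])

```text
clock: 35.75
position: [0.4524, 0.2974, 0.0516]
ee_rot: [0.707, 0.707, 0.0, 0.0]
ft_force: [-3.2, -1.6, 6.7]
grip_width: 0.711
grasp_force: 45.0
```

move_arm([
  {"delta_pos": [0, 0, -0.0005], "turn": [0, 0, 0], "fingers": 0.8},
  {"delta_pos": [0, 0, -0.0005], "turn": [0, 0, 0], "fingers": 0.28},
  {"delta_pos": [0, 0, -0.0005], "turn": [0, 0, 0], "fingers": 0.2},
  {"delta_pos": [0, 0, -0.0005], "turn": [0, 0, 0], "fingers": 0.1},
  {"delta_pos": [0, 0, -0.0005], "turn": [0, 0, 0], "fingers": 0},
  {"delta_pos": [0, 0, -0.0005], "turn": [0, 0, 0], "fingers": 0},
  {"delta_pos": [0, 0, -0.03], "turn": [0, 0, 0], "fingers": 0},
  {"delta_pos": [0, 0, -0.09], "turn": [0, 0, 0], "fingers": 0},
  {"delta_pos": [0, 0, -0.15], "turn": [0, 0, 0], "fingers": 0},
  {"delta_pos": [0, 0, -0.18], "turn": [0, 0, 0], "fingers": 0},
  {"delta_pos": [0, 0, -0.18], "turn": [0, 0, 0], "fingers": 0},
])

```text
clock: 37.12
position: [0.4533, 0.298, 0.2331]
ee_rot: [0.707, 0.707, 0.002, 0.001]
ft_force: [-0.3, 0.2, 0.1]
grip_width: 0.998
grasp_force: 0.0
```

move_arm([
  {"delta_pos": [-0.304, 0.202, 0.01], "turn": [0, 0, -1.539], "fingers": 0},
  {"delta_pos": [-0.304, 0.202, 0.01], "turn": [0, 0, -1.539], "fingers": 0},
  {"delta_pos": [-0.304, 0.202, 0.01], "turn": [0, 0, -1.539], "fingers": 0},
  {"delta_pos": [-0.304, 0.202, 0.01], "turn": [0, 0, -1.539], "fingers": 0},
  {"delta_pos": [-0.304, 0.202, 0.01], "turn": [0, 0, -1.539], "fingers": 0},
  {"delta_pos": [-0.304, 0.202, 0.01], "turn": [0, 0, -1.539], "fingers": 0},
  {"delta_pos": [-0.304, 0.202, 0.01], "turn": [0, 0, -1.539], "fingers": 0.3},
  {"delta_pos": [-0.304, 0.202, 0.01], "turn": [0, 0, -1.539], "fingers": 0.4},
  {"delta_pos": [-0.304, 0.202, 0.01], "turn": [0, 0, -1.539], "fingers": 0.4},
  {"delta_pos": [-0.304, 0.202, 0.01], "turn": [0, 0, -1.539], "fingers": 0.4},
  {"delta_pos": [-0.304, 0.202, 0.01], "turn": [0, 0, -1.539], "fingers": 0.4},
  {"delta_pos": [-0.304, 0.202, 0.01], "turn": [0, 0, -1.539], "fingers": 0.4},
], force=60)

```text
clock: 38.62
position: [0.6544, -0.0067, 0.2206]
ee_rot: [0.016, 1.0, -0.0, -0.0]
ft_force: [-0.4, 1.0, 0.1]
grip_width: 0.599
grasp_force: 0.0
```

move_arm([
  {"delta_pos": [0, 0, 0.03], "turn": [0, 0, 0], "fingers": 0.4},
  {"delta_pos": [0, 0, 0.065], "turn": [0, 0, 0], "fingers": 0.4},
  {"delta_pos": [0, 0, 0.082], "turn": [0, 0, 0], "fingers": 0.4},
  {"delta_pos": [0, 0, 0.082], "turn": [0, 0, 0], "fingers": 0.5},
  {"delta_pos": [0, 0, 0.082], "turn": [0, 0, 0], "fingers": 0.6},
  {"delta_pos": [0, 0, 0.082], "turn": [0, 0, 0], "fingers": 0.7},
  {"delta_pos": [0, 0, 0.082], "turn": [0, 0, 0], "fingers": 0.75},
  {"delta_pos": [0, 0, 0.082], "turn": [0, 0, 0], "fingers": 0.8},
  {"delta_pos": [0, 0, 0.082], "turn": [0, 0, 0], "fingers": 0.85},
  {"delta_pos": [0, 0, 0.082], "turn": [0, 0, 0], "fingers": 1},
  {"delta_pos": [0, 0, 0.082], "turn": [0, 0, 0], "fingers": 1},
  {"delta_pos": [0, 0, 0.082], "turn": [0, 0, 0], "fingers": 1},
])

```text
clock: 40.12
position: [0.6547, -0.0062, 0.1394]
ee_rot: [0.016, 1.0, 0.0, 0.0]
ft_force: [0.0, 3.0, 5.9]
grip_width: 0.172
grasp_force: 58.9
```

move_arm([
  {"delta_pos": [0, 0, -0.015], "turn": [0, 0, 0], "fingers": 1},
  {"delta_pos": [0, 0, -0.04], "turn": [0, 0, 0], "fingers": 1},
  {"delta_pos": [0.001, -0.01, -0.05], "turn": [0, 0, 0], "fingers": 1},
  {"delta_pos": [0.005, -0.035, -0.05], "turn": [0, 0, 0], "fingers": 1},
  {"delta_pos": [0.01, -0.07, -0.05], "turn": [0, 0, 0], "fingers": 1},
  {"delta_pos": [0.015, -0.105, -0.05], "turn": [0, 0, 0], "fingers": 1},
  {"delta_pos": [0.019, -0.135, -0.05], "turn": [0, 0, 0], "fingers": 1},
  {"delta_pos": [0.0215, -0.155, -0.05], "turn": [0, 0, 0], "fingers": 1},
  {"delta_pos": [0.0215, -0.161, -0.048], "turn": [0, 0, 0], "fingers": 1},
  {"delta_pos": [0.0215, -0.161, -0.035], "turn": [0, 0, 0], "fingers": 1},
  {"delta_pos": [0.0215, -0.161, -0.02], "turn": [0, 0, 0], "fingers": 1},
  {"delta_pos": [0.0215, -0.161, -0.015], "turn": [0, 0, 0], "fingers": 1},
])

```text
clock: 41.62
position: [0.6272, -0.1658, 0.1519]
ee_rot: [0.015, 1.0, 0.0, -0.001]
ft_force: [-1.0, 0.7, -7.3]
grip_width: 0.168
grasp_force: 59.1
```

move_arm([
  {"delta_pos": [0, 0, 0.003], "turn": [0, 0, 0], "fingers": 1},
  {"delta_pos": [0, 0, 0.005], "turn": [0, 0, 0], "fingers": 1},
  {"delta_pos": [0, 0, 0.0055], "turn": [0, 0, 0], "fingers": 1},
  {"delta_pos": [0, 0, 0.006], "turn": [0, 0, 0], "fingers": 1},
  {"delta_pos": [0, 0, 0.0065], "turn": [0, 0, 0], "fingers": 1},
  {"delta_pos": [0, 0, 0.0065], "turn": [0, 0, 0], "fingers": 1},
])

```text
clock: 42.38
position: [0.6279, -0.1669, 0.1475]
ee_rot: [0.016, 1.0, -0.0, 0.0]
ft_force: [-0.5, 0.6, -5.5]
grip_width: 0.171
grasp_force: 59.2
```

```bash
python3 - <<'E'
from h import *
o=get_obs();print(o["position"],o["ee_rot"].round(3))
for n in("top","scene"):
    cc,W,H=cloud(n); z=W[...,2]; v=H[...,2].astype(int); s=H[...,1].astype(int)
    r=np.hypot(W[...,0]-.629,W[...,1]+.167)<.08
    p=W[r&(z>.085)&(z<.118)&(v>70)][:,:2].astype(np.float32); print(n,"body",cv2.minAreaRect(p),len(p))
c=cloud("scene")[0];cv2.imwrite("pics/s2.png",cv2.resize(c["color"][180:330,200:400,::-1],(800,600)))
E
```

```text
[ 0.62791213 -0.16692737  0.14749132] [ 0.016  1.    -0.     0.   ]
top body ((0.602744460105896, -0.14986875653266907), (0.07448705285787582, 0.03884784132242203), 27.10675811767578) 335
scene body ((0.6363380551338196, -0.16794362664222717), (0.06104598939418793, 0.10071772336959839), 86.2100830078125) 746
```

View pics/s2.png

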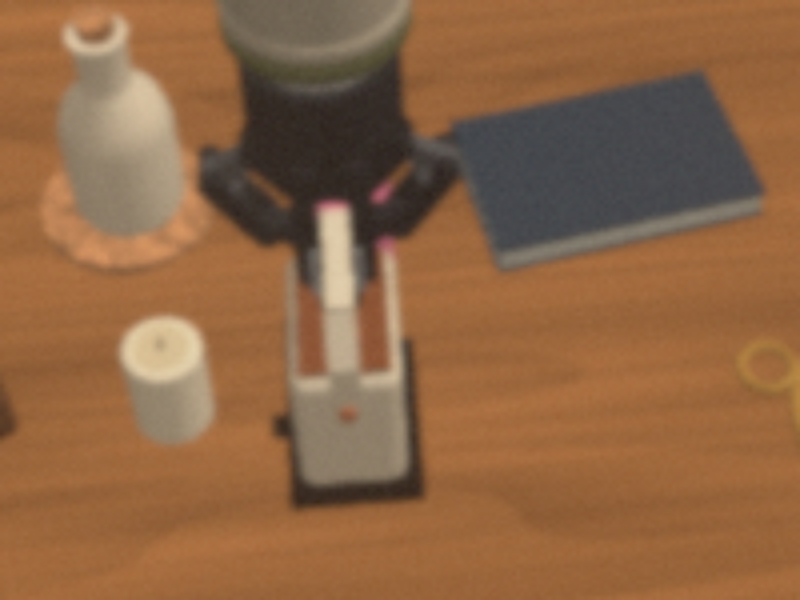

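The scene crop shows the radio over the base but slightly to its left: the radio's bottom edge spans columns 298–408 and the base 293–423. I'll quantify that before releasing.

```bash
python3 - <<'E'
from h import *
I=[];
for i in range(6): c=camera("scene"); I.append(c["color"].astype(float))
I=np.mean(I,0)
for row in (290,294,298,300,302,304):
    g=I[row,262:312].mean(1); print(row,g.astype(int).tolist())
E
```

```text
290 [115, 116, 115, 115, 114, 112, 108, 104, 99, 86, 73, 75, 97, 115, 121, 122, 123, 123, 124, 123, 123, 124, 124, 124, 122, 123, 124, 124, 123, 124, 123, 124, 123, 124, 125, 125, 130, 137, 134, 110, 75, 54, 65, 91, 107, 113, 114, 113, 112, 113]
294 [111, 111, 111, 112, 111, 112, 112, 111, 106, 96, 74, 63, 79, 103, 117, 121, 123, 124, 124, 124, 123, 123, 124, 123, 124, 123, 123, 124, 123, 124, 123, 123, 123, 124, 123, 125, 129, 135, 134, 115, 81, 56, 60, 81, 101, 111, 113, 113, 113, 113]
298 [108, 109, 108, 109, 109, 109, 110, 110, 109, 102, 82, 61, 65, 89, 109, 118, 122, 123, 123, 123, 122, 122, 122, 123, 123, 121, 121, 122, 123, 123, 121, 122, 122, 121, 121, 119, 119, 115, 104, 80, 56, 45, 50, 68, 91, 102, 106, 105, 106, 105]
300 [105, 106, 106, 105, 104, 106, 106, 104, 104, 97, 79, 59, 50, 57, 77, 92, 103, 108, 110, 108, 107, 102, 97, 95, 90, 89, 86, 85, 83, 83, 82, 81, 79, 78, 76, 70, 64, 58, 52, 47, 43, 42, 46, 63, 84, 96, 101, 100, 101, 100]
302 [105, 104, 104, 103, 104, 103, 104, 104, 101, 97, 78, 57, 46, 46, 46, 48, 51, 52, 51, 51, 52, 49, 50, 49, 46, 47, 44, 46, 45, 44, 41, 45, 43, 44, 44, 44, 45, 42, 42, 43, 42, 42, 46, 61, 84, 99, 104, 103, 103, 102]
304 [100, 100, 101, 100, 99, 99, 100, 100, 98, 92, 77, 57, 45, 42, 43, 43, 44, 43, 44, 43, 44, 43, 43, 42, 43, 45, 45, 44, 45, 46, 45, 47, 48, 49, 51, 51, 52, 54, 57, 58, 62, 64, 67, 78, 91, 101, 104, 105, 104, 104]
```

move_arm([
  {"delta_pos": [0, 0, -0.002], "turn": [0, 0, 0], "fingers": 1},
  {"delta_pos": [0, 0.0014, -0.002], "turn": [0, 0, 0], "fingers": 1},
  {"delta_pos": [0, 0.0014, -0.001], "turn": [0, 0, 0], "fingers": 1},
  {"delta_pos": [0, 0.0014, 0], "turn": [0, 0, 0], "fingers": 1},
  {"delta_pos": [0, 0.0014, 0.0005], "turn": [0, 0, 0], "fingers": 1},
  {"delta_pos": [0, 0.0014, 0.0008], "turn": [0, 0, 0], "fingers": 1},
  {"delta_pos": [0, 0.0014, 0.0008], "turn": [0, 0, 0], "fingers": 1},
  {"delta_pos": [0, 0.0014, 0.0008], "turn": [0, 0, 0], "fingers": 1},
])

```text
clock: 43.82
position: [0.6282, -0.1652, 0.1474]
ee_rot: [0.016, 1.0, -0.0, 0.0]
ft_force: [-4.6, 1.6, 5.8]
grip_width: 0.175
grasp_force: 60.5
```

Firmly in contact, so I'll ease up slightly, release and retreat.

move_arm([
  {"delta_pos": [0, 0, -0.0004], "turn": [0, 0, 0], "fingers": 1},
  {"delta_pos": [0, 0, -0.0004], "turn": [0, 0, 0], "fingers": 0.8},
  {"delta_pos": [0, 0, -0.0004], "turn": [0, 0, 0], "fingers": 0.7},
  {"delta_pos": [0, 0, -0.0004], "turn": [0, 0, 0], "fingers": 0.5},
  {"delta_pos": [0, 0, -0.0004], "turn": [0, 0, 0], "fingers": 0.4},
  {"delta_pos": [0, 0, -0.0004], "turn": [0, 0, 0], "fingers": 0.3},
  {"delta_pos": [0, 0, -0.0004], "turn": [0, 0, 0], "fingers": 0.3},
  {"delta_pos": [0, 0, -0.03], "turn": [0, 0, 0], "fingers": 0.3},
  {"delta_pos": [0, 0, -0.07], "turn": [0, 0, 0], "fingers": 0.3},
  {"delta_pos": [0, 0, -0.12], "turn": [0, 0, 0], "fingers": 0.3},
  {"delta_pos": [0, 0, -0.13], "turn": [0, 0, 0], "fingers": 0.3},
])

```text
clock: 45.2
position: [0.629, -0.1651, 0.2802]
ee_rot: [0.016, 1.0, -0.0, 0.002]
ft_force: [0.7, -0.1, -0.1]
grip_width: 0.701
grasp_force: 0.0
```

move_arm([
  {"delta_pos": [0.18, 0.165, 0], "turn": [0, 0, 0], "fingers": 0.3},
  {"delta_pos": [0.18, 0.165, 0], "turn": [0, 0, 0], "fingers": 0.3},
  {"delta_pos": [0.18, 0.165, 0], "turn": [0, 0, 0], "fingers": 0.3},
  {"delta_pos": [0.18, 0.165, 0], "turn": [0, 0, 0], "fingers": 0.3},
  {"delta_pos": [0.18, 0.165, 0], "turn": [0, 0, 0], "fingers": 0.3},
  {"delta_pos": [0.18, 0.165, 0], "turn": [0, 0, 0], "fingers": 0.3},
  {"delta_pos": [0.18, 0.165, 0], "turn": [0, 0, 0], "fingers": 0.3},
])

```text
clock: 46.08
position: [0.4535, 0.0039, 0.2766]
ee_rot: [0.017, 1.0, -0.0, 0.0]
ft_force: [0.2, -0.8, 0.7]
grip_width: 0.698
grasp_force: 0.0
```

```bash
python3 - <<'E'
from h import *
for n in("top","scene"):
    cc,W,H=cloud(n); z=W[...,2]
    cv2.imwrite(f"pics/end_{n}.png",cc["color"][:,:,::-1])
    for k,x,y,a,b,R in(("radio",.629,-.166,.09,.118,.08),("candle",.6565,.148,.08,.11,.05),("cactus",.453,.297,.06,.078,.045),("carafe",.446,-.296,.148,.18,.045)):
        r=np.hypot(W[...,0]-x,W[...,1]-y)<R
        p=W[r&(z>a)&(z<b)][:,:2].astype(np.float32); print(n,k,(cv2.minAreaRect(p) if k=="radio" else cv2.minEnclosingCircle(p)) if len(p) else 0)
c=camera("scene")["color"][:,:,::-1]
a=cv2.resize(c[180:330,200:340],(400,429),interpolation=cv2.INTER_CUBIC)
b=cv2.resize(c[150:300,380:520],(400,429),interpolation=cv2.INTER_CUBIC)
cv2.imwrite("pics/end.png",np.hstack([a,b]))
E
```

```text
top radio ((0.6252298355102539, -0.16573503613471985), (0.061046402901411057, 0.10902951657772064), 88.286376953125)
top candle ((0.6702842712402344, 0.14530685544013977), 0.02508758008480072)
top cactus ((0.451070100069046, 0.2961652874946594), 0.03215053305029869)
top carafe ((0.444327712059021, -0.29463067650794983), 0.01834981143474579)
scene radio ((0.6316571235656738, -0.16675348579883575), (0.06251221150159836, 0.10660312324762344), 88.21548461914062)
scene candle ((0.6589587926864624, 0.14891557395458221), 0.031722795218229294)
scene cactus ((0.45604559779167175, 0.29587048292160034), 0.03190983831882477)
scene carafe ((0.44729119539260864, -0.29608267545700073), 0.019733557477593422)
```

View pics/end.png

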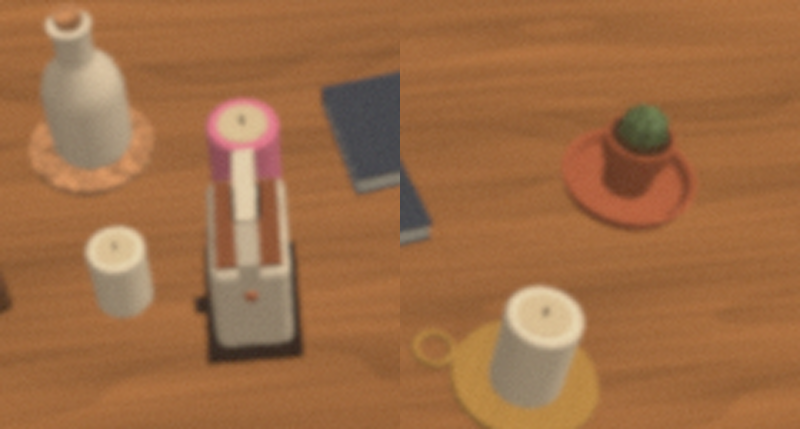

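View pics/end_top.png

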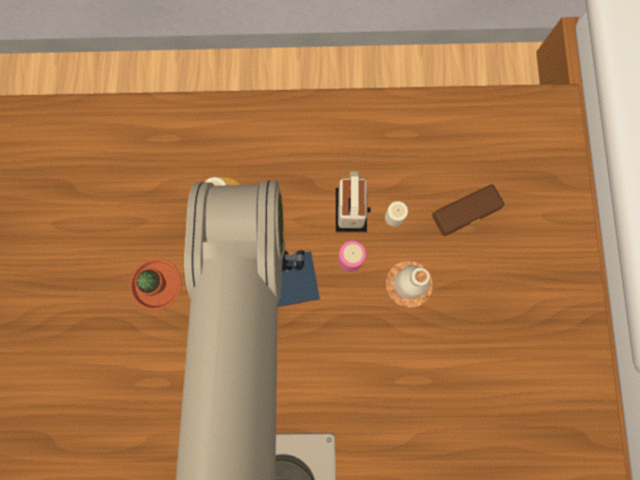

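All four stand upright and centred to about 2 mm. The radio's bottom edge is centred at column 255 on the base (columns 208–302), and the book, case and other candles look unmoved.

```bash
python3 -c "from workcell import *; print(hand_in())"
```

```text
the job is handed in; nothing more can be done
None
```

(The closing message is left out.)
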